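# Empty the offcut scoop through the spring flap of the scrap bin

## Task

Put the plywood offcut that lies on the bench into the scoop with the other two, let go of it, then carry the scoop to the scrap bin, press its spring flap open with the scoop's lip and tip all three offcuts in; keep the fingers off the flap. Then set the scoop down upright on the bench where it stood, with the flap shut again, and leave the other things on the bench where they are.

Things in the scene. Friction and masses are not known exactly. Their poses are not given: they have to be found in the camera images.
- scrap_bin: Grey sheet-metal scrap bin, fixed to the bench, 230 (x) x 190 mm, rim 175 mm above the bench, walls 4 mm. Origin: centre of its underside. Opening in its top: x from -86 to +45 mm, 154 mm wide (y), closed by the flap. Pieces are poured towards its +x. Flat rims round the opening; a guard plate along the far (+x) edge rises to 195 mm above the bench.
- bin_hinge (a point): Middle of the flap's hinge line, at rim height (175 mm), 86 mm to the -x side of the bin's centre; axes as the bin's (hinge line along y).
- bin_flap (a joint): Aluminium spring flap filling the bin's top opening, 126 mm from hinge to free edge, 146 mm wide. 0: shut, level; grows as its free (+x) edge is pressed down into the bin, at most 1.25 rad. It springs shut: about 0.3 Nm to start, 0.5 Nm at 0.9 rad; the pieces' weight does not open it. At 0.85 rad or more pieces slide off it.
- scoop: Loose aluminium scoop, about 0.25 kg, 180 x 116 mm, wooden handle bar above. Origin: underside of its floor; x to the open lip, y across, z up. Floor 3 mm thick from x = -85 to +95 mm; rear wall at x = -85, 36 mm high; side walls at y = +-57 mm, 34 mm high to x = 60, 20 mm high to x = 85. Two batten offcuts lie in its rear half. Pieces start to slide when it is dipped 25 to 40 degrees.
- scoop_grip (a point): Good point to grip the handle, across its 24 mm width (y), on its centre line 30 mm behind the scoop's origin, 100 mm above its underside; axes as the scoop's. The handle runs fore and aft from x = -88 to +16 mm of the scoop, from 89 to 111 mm above its underside, held at the rear only; the front half of the scoop is open above.
- scoop_lip (a point): Middle of the scoop's lip edge, at its underside, 95 mm ahead of the origin; axes as the scoop's.
- stray_block: Plywood offcut lying loose on the bench beyond scoop and bin, 50 (x) x 70 (y) x 50 (z) mm, 0.1 kg. Origin: centre of its underside.
- batten_offcut_a: Wooden offcut in the scoop, 66 (x) x 34 (y) x 22 (z) mm. Origin: centre of its underside.
- batten_offcut_b: Wooden offcut in the scoop, 62 (x) x 30 (y) x 26 (z) mm. Origin: centre of its underside.
- glaze_jar: Bystander: white lidded jar, 68 mm across, 62 high. Origin: centre of its underside.
- wax_pot: Bystander: low round lidded pot, 62 mm across, 35 high. Origin: centre of its underside.
- small_pot: Bystander: lidded pot, 55 mm across, 49 high, in the gap between scoop and bin. Origin: centre of its underside.
- solvent_bottle: Bystander: tall bottle, 70 mm across, 192 high. Origin: centre of its underside.
Mind the look-alikes: they are no part of the job. Leave any turquoise look-alike of the stray_block alone.

How it is judged:
By the outcome, as a careful person would: the job done as asked, in the order asked, and still so for the second after the job is handed in, with the robot touching nothing.
It also fails if it takes over 64 s, if anything falls off the work surface, if the arm or the gripper's body presses on something with over 40 N, if the wrist force passes 120 N, or if a joint passes its speed limit or range.

## Robot

A 6-joint arm with a two-finger parallel gripper is mounted at the origin on the work surface; the furniture and walls round the work are solid. World frame = base frame: x ahead of the robot, y to its left, z up, the work surface at z = 0. Lengths are in m, angles in rad, forces in N, time in s.
With the tool pointing down it reaches from about 0.325 to 0.75 m from the base axis. Payload 7.6 kg.
Tool frame: the origin (TCP) lies at the very end of the fingers, on their centre line; the grasp point (between the pads) lies robot.grasp_offset behind it (robot.grasp_offset is the distance from the TCP to the grasp point, in m); z points along the fingers, y is the direction in which the jaws open and shut (so a half turn about z gives the same grasp; the last joint's range is limited). The gripper opens to 85 mm and grips with 20 to 120 N. Pads are 22 mm wide; open, the fingers measure 114 mm over their backs; the gripper's body (76 mm by 85 mm) begins 54 mm behind the grasp point. The pads swing forward as they close: fully open they stand 13 mm farther back than shut.
Start: joints at [-1.329, 0.052, 1.401, -0, 1.689, -0.07], TCP at [0.161, -0.5, 0.231] pointing down, gripper open.
Joint ranges: [-2.9, 2.9], [-0.91, 2.17], [0.12, 2.37], [-1.06, 4.2], [0.26, 2.73], [-2.93, 2.93]. Speed limits (rad/s): [2.57, 2.57, 3.01, 3.14, 3.14, 3.14].

## Interface

Orientations are given as a unit quaternion [w, x, y, z].
In Python, from plant import robot gives the robot as it stands. Calls block until the motion is done:
- robot.goto(position, orientation): joint-space move of the TCP to a pose.
- robot.move_straight(position, attitude=None, v=0.15): straight line of the TCP; attitude=None keeps the orientation; v is the mean speed in m/s.
- robot.movej(angles): joint-space move.
- robot.gripper_to(opening, strength=None): opening from 0.0 (shut) to 1.0 (fully open); strength is the grip in N (None keeps the last); returns when the fingers have stopped.
- robot.pause(seconds).
- robot.solve_ik(position, orientation): joint angles nearest the present ones, or None.
- robot.capture(name): name is "side" or "top" or "wrist"; returns the picture (480x640x3 uint8, red, green, blue); there is no depth.
- robot.camera_model(name): a dict with "intrinsics" (3x3 intrinsics, pixels), "position" and "orientation" of the camera in the world. Camera axes: x right, y down, z forward; pixel columns grow to the right and rows downward; lengths in m; the calibration is good to about 2 mm. A picture is of the moment at which its call begins: read the wrist's pose just before it. camera_model takes no time and is no camera call; for the wrist camera it gives the pose at the moment of the call.
A pose or a line that the arm cannot do raises robot.MotionError and nothing moves.
- robot.close_job(): hands the job in, once; it reports no verdict.
Readings, each from a call of its own:
- robot.read_clock(): time.
- robot.read_joint_positions(): joint angles.
- robot.read_qvel(): joint speeds.
- robot.read_tau(): joint torques, N m.
- robot.read_eef_pos(): TCP position.
- robot.read_ee_rot(): TCP orientation.
- robot.read_contact_force(): force on the tool from outside, world axes, zero at the start.
- robot.read_ft_torque(): the same for the moment, N m.
- robot.read_finger_gap(): opening from 0.0 (shut) to 1.0 (fully open).
Only numpy, scipy, OpenCV 4.12 (cv2) and the standard library are available. Lean on these libraries where they do the work, as an engineer would, in place of code of your own. Each camera call takes 0.05 s, during which the arm holds its last target.

## Working session

There is one attempt and no reset: what is moved stays moved. The work goes in short steps, each a Python script; the robot and the scene stay as the last script left them, time stands still between calls to the robot, and variables do not carry over. Pictures are saved under pics/ and viewed, and the job is handed in when it is done.

```bash
ls; mkdir -p pics; python3 - <<'E'
from plant import robot
import cv2
for n in ("side","top","wrist"):
    m=robot.camera_model(n); print(n,m)
    cv2.imwrite(f"pics/{n}0.png",robot.capture(n)[:,:,::-1])
print(robot.grasp_offset,robot.read_clock(),robot.read_ee_rot(),robot.read_finger_gap())
E
```

```text
pics
side {'intrinsics': array([[551.53493633,   0.        , 329.25544701],
       [  0.        , 551.53493633, 236.21914807],
       [  0.        ,   0.        ,   1.        ]]), 'position': array([ 0.4138608 , -0.75446761,  0.85460855]), 'orientation': array([-0.40393243,  0.90998599, -0.08849604,  0.03053746])}
top {'intrinsics': array([[475.06140435,   0.        , 315.64967007],
       [  0.        , 475.06140435, 249.42042221],
       [  0.        ,   0.        ,   1.        ]]), 'position': array([ 0.33539987, -0.00521644,  1.21756744]), 'orientation': array([ 0.07282035, -0.69839033,  0.70979183, -0.0560687 ])}
wrist {'intrinsics': array([[376.74113593,   0.        , 320.9423656 ],
       [  0.        , 376.74113593, 238.81431533],
       [  0.        ,   0.        ,   1.        ]]), 'position': array([ 0.2332157 , -0.47779731,  0.37295272]), 'orientation': array([ 0.12102104,  0.7992482 , -0.58205563, -0.08813323])}
0.0187 0.15 [-5.94858544e-04  9.87873200e-01  1.55261662e-01 -6.04901941e-05] 1.0015318019426063
```

View pics/side0.png

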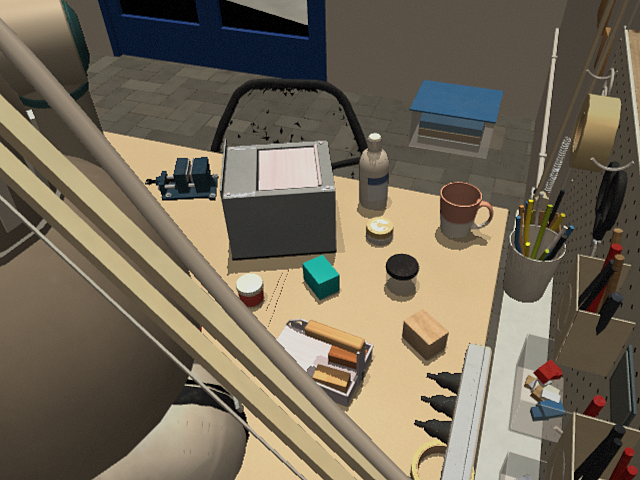

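View pics/top0.png

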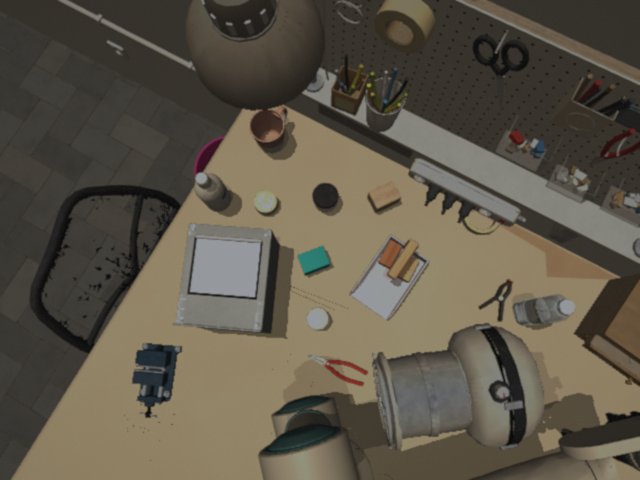

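View pics/wrist0.png

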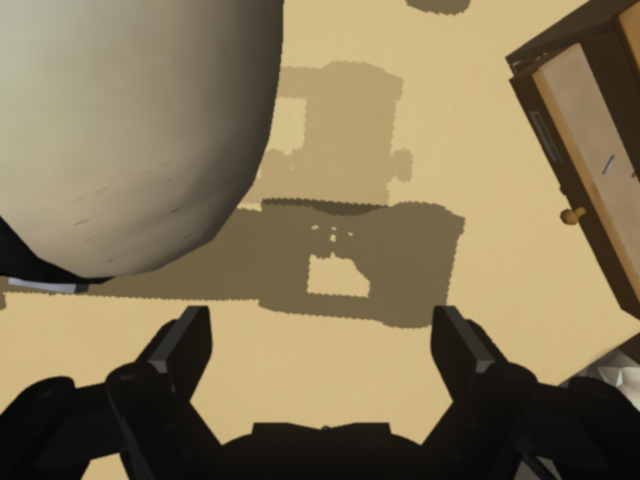

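The side view shows the wooden block at about (425,333), a turquoise block at (321,277), the scoop at (325,360) and the bin at (278,195). The top view shows the same block at (384,196), the turquoise one at (314,260), the scoop at (390,277) and the bin at (226,277). I'll enlarge both views to take measurements.

```bash
cat > h.py <<'E'
import numpy as np, cv2, json
from scipy.spatial.transform import Rotation as R
from plant import robot
def q2R(q): return R.from_quat([q[1],q[2],q[3],q[0]])
def R2q(r):
    x,y,z,w=r.as_quat(); return [w,x,y,z]
def pix(cam,u,v,z,m=None):
    m=m or robot.camera_model(cam); d=q2R(m['orientation']).apply(np.linalg.solve(m['intrinsics'],[u,v,1]))
    p=m['position']; return p+d*(z-p[2])/d[2]
def proj(cam,P,m=None):
    m=m or robot.camera_model(cam); c=q2R(m['orientation']).inv().apply(np.atleast_2d(P)-m['position'])
    k=(m['intrinsics']@c.T).T; return k[:,:2]/k[:,2:]
E
python3 - <<'E'
import cv2
t=cv2.imread('pics/top0.png'); s=cv2.imread('pics/side0.png')
def c(im,x,y,w,h,n,k): cv2.imwrite(n,cv2.resize(im[y:y+h,x:x+w],None,fx=k,fy=k,interpolation=cv2.INTER_CUBIC))
c(t,290,170,160,160,'pics/t_sc.png',3.75 if 0 else 3)
c(t,165,170,130,170,'pics/t_bin.png',3.5)
c(s,230,240,230,170,'pics/s_sc.png',3.4)
c(s,140,120,270,150,'pics/s_bin.png',2.9)
E
```

```text
(no output)
```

View pics/t_sc.png

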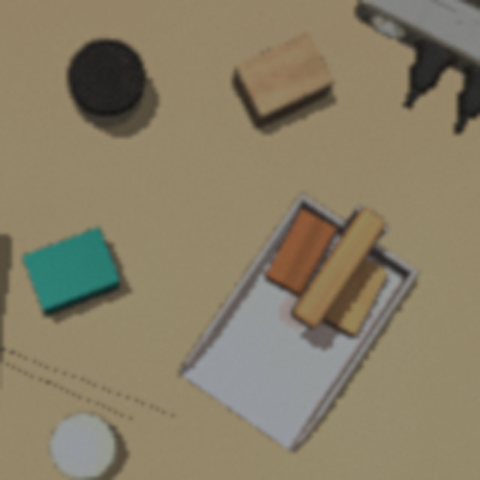

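View pics/t_bin.png

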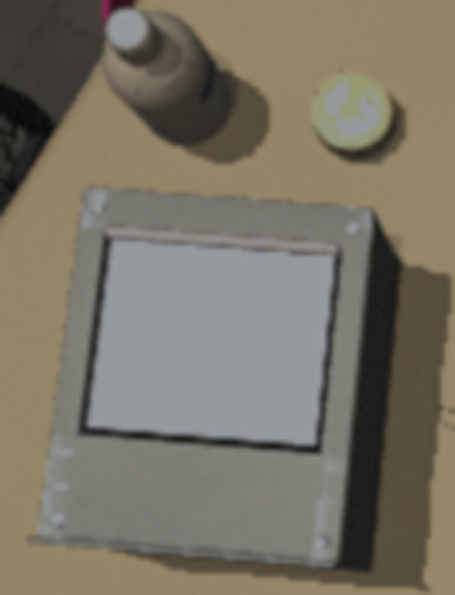

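View pics/s_sc.png

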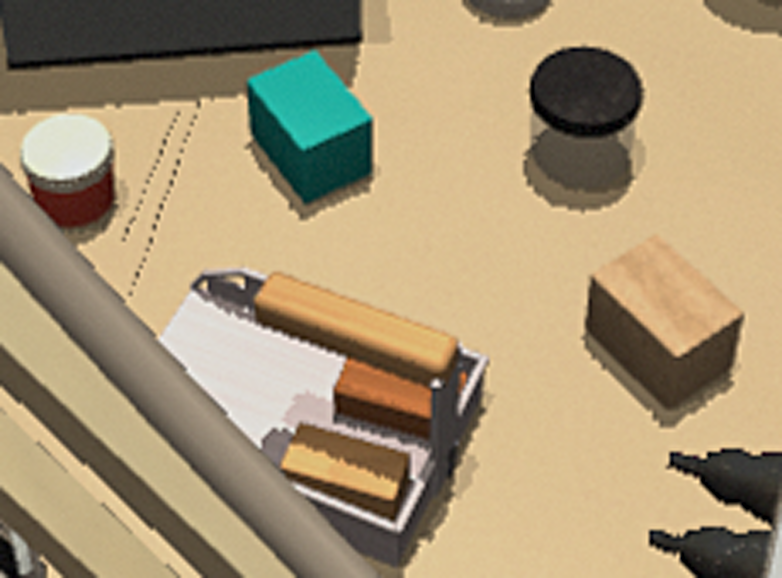

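View pics/s_bin.png

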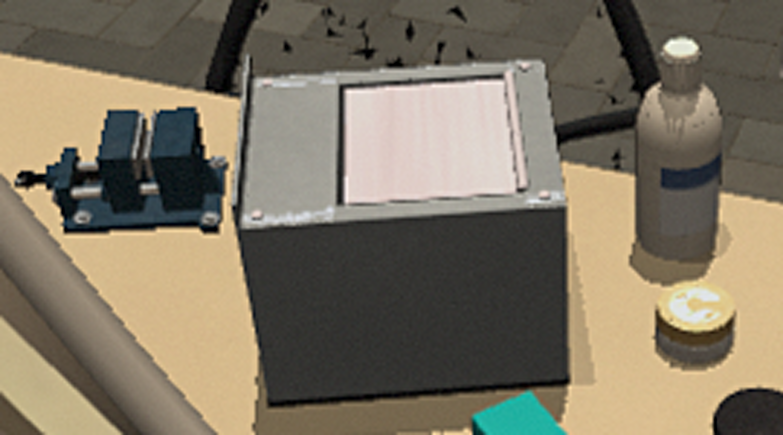

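```bash
cat > m.py <<'E'
from h import *
from scipy.optimize import least_squares
def T(p): return ('top',[(p[0]+.5)/3-.5+290,(p[1]+.5)/3-.5+170])
def B(p): return ('top',[(p[0]+.5)/3.5-.5+165,(p[1]+.5)/3.5-.5+170])
def S(p): return ('side',[(p[0]+.5)/3.4-.5+230,(p[1]+.5)/3.4-.5+240])
def SB(p): return ('side',[(p[0]+.5)/2.9-.5+140,(p[1]+.5)/2.9-.5+120])
M={c:robot.camera_model(c) for c in('top','side')}
def fit(obs,x0,label):
    def r(x):
        o=[]
        for (cam,uv),P in obs:
            Rz=R.from_euler('z',x[2]); w=Rz.apply(P)+[x[0],x[1],0]
            o+=list((proj(cam,w,M[cam])[0]-uv))
        return np.array(o)
    best=min((least_squares(r,[x0[0],x0[1],y],loss='soft_l1') for y in np.arange(-3,3.2,.5)),key=lambda s:s.cost)
    print(label,best.x.round(4),np.degrees(best.x[2]).round(1),'res',r(best.x).round(1).tolist())
    return best.x
E
python3 - <<'E'
from m import *
for n,u,v,z in(('block',384,196,.05),('teal',314,260,.05),('scoop',390,277,0),('bin',226,277,.175),('blk',325,196,.05),('wax',265,203,.035),('white',317,319,.049),('bottle',210,185,.19)):
    print(n,pix('top',u,v,z,M['top']).round(3))
# scoop: rear corners (-85,±58)
h=.001
obs=[(T((182,373)),(.085,0,0))]
for sgn in(1,-1):
  o=[(T((182,373)),(.095,sgn*.058,.003)),(T((293,450)),(.095,-sgn*.058,.003)),
     (T((305,195)),(-.085,sgn*.058,.036)),(T((418,272)),(-.085,-sgn*.058,.036)),
     (T((374,213)),(-.088,0,.111)),(T((303,322)),(.016,0,.111)),
     (S((487,358)),(-.085,sgn*.058,.036)),(S((398,530)),(-.085,-sgn*.058,.036)),
     (S((450,345)),(-.088,sgn*.012,.111)),(S((272,273)),(.016,sgn*.012,.111))]
  fit(o,(.4,-.15),'scoop')
for sgn in(1,-1):
  o=[(B((105,235)),(-.086,sgn*.077,.175)),(B((340,249)),(-.086,-sgn*.077,.175)),
   (B((320,450)),(.045,-sgn*.077,.175)),(B((82,432)),(.045,sgn*.077,.175)),
   (B((85,187)),(-.115,sgn*.095,.175)),(B((374,210)),(-.115,-sgn*.095,.175)),
   (SB((545,60)),(-.115,sgn*.095,.175)),(SB((567,205)),(-.115,-sgn*.095,.175)),
   (SB((342,86)),(.045,sgn*.077,.175)),(SB((342,205)),(.045,-sgn*.077,.175)),(SB((569,382)),(-.115,-sgn*.095,0)),(SB((269,403)),(.115,-sgn*.095,0))]
  fit(o,(.4,.2),'bin')
o=[(T((236,77)),(.025,.035,.05)),(T((306,36)),(.025,-.035,.05)),(T((331,82)),(-.025,-.035,.05)),(T((260,118)),(-.025,.035,.05)),
 (S((592,280)),(.025,.035,.05)),(S((656,237)),(.025,-.035,.05)) ]
for perm in range(1):
  fit(o[:4],(.5,-.15),'blocktop')
# side block top corners, order check
for z,pts in((.05,[(592,280),(656,237),(743,317),(680,357)]),):
  for p in pts: print('side blk',pix('side',*S(p)[1],z,M['side']).round(4))
for p in[(236,77),(306,36),(331,82),(260,118)]: print('top blk',pix('top',*T(p)[1],.05,M['top']).round(4))
E
```

```text
block [ 0.686 -0.155  0.05 ]
teal [0.524 0.026 0.05 ]
scoop [ 0.485 -0.168  0.   ]
bin [0.47  0.218 0.175]
blk [ 0.689 -0.005  0.05 ]
wax [0.678 0.151 0.035]
white [0.379 0.02  0.049]
bottle [0.678 0.256 0.19 ]
scoop [ 0.4869 -0.1667 -2.7398] -157.0 res [76.2, 6.8, -2.3, -0.1, 6.3, 0.0, -73.1, -7.2, -34.8, -4.0, 7.9, -0.6, 0.3, 8.1, -10.1, -83.8, -1.7, -32.4, 0.4, 15.8]
scoop [ 0.4864 -0.1661  2.5133] 144.0 res [-0.6, -0.4, 0.4, 0.4, -0.7, -0.4, 0.4, -0.2, 1.6, -0.4, 0.9, -1.0, -1.3, 0.1, -1.2, 1.1, 2.4, -2.3, -1.0, -1.5]
bin [ 0.4688  0.0747 -3.1379] -179.8 res [129.8, 0.6, -5.8, -1.8, -0.4, -0.9, 137.7, 2.9, 143.3, 1.6, -23.4, -3.1, 24.3, 94.0, -3.2, -15.5, 6.5, 90.8, -1.3, -0.6, -3.0, -14.6, 0.2, -7.6]
bin [ 0.4737  0.2225 -3.2353] -185.4 res [0.1, -1.9, 0.6, -0.9, 0.3, -0.1, -0.8, -0.4, -0.4, -1.2, 0.0, -1.7, -1.1, -0.8, -0.2, -0.1, -1.7, -0.8, -2.1, -0.0, -0.2, 1.3, -0.4, 2.0]
blocktop [ 0.6872 -0.1549  0.4684] 26.8 res [-1.1, -1.9, -0.4, -0.6, 1.0, 0.7, 0.4, 1.3]
side blk [ 0.6571 -0.1404  0.05  ]
side blk [ 0.7005 -0.1182  0.05  ]
side blk [ 0.7287 -0.1804  0.05  ]
side blk [ 0.6876 -0.1987  0.05  ]
top blk [ 0.6887 -0.1151  0.05  ]
top blk [ 0.7237 -0.1758  0.05  ]
top blk [ 0.6826 -0.1951  0.05  ]
top blk [ 0.6524 -0.134   0.05  ]
```

Two blocks fit in size: the wood-grain one at top (384,196) / side (425,333), and the turquoise one at top (314,260) / side (321,277). The enlarged crops confirm that the first has a plywood-grain top and lies beyond the scoop, so it is the stray_block. The turquoise one is the look-alike to leave alone. Next I'll check IK for the whole plan and where the battens end.

```bash
cat >> h.py <<'E'
GO=robot.grasp_offset
def down(yawx, pitch=0.):
    """tool orientation: scoop-like frame with x at yawx (rad), dipped by pitch; tool z = -scoop z, tool x = scoop x"""
    return R.from_euler('z',yawx)*R.from_euler('y',pitch)*R.from_euler('x',np.pi)
SC=np.array([.4864,-.1661]); SY=2.5133
BN=np.array([.4737,.2225]); BY=2*np.pi-3.2353
def scoop_tcp(origin,yaw,pitch,gx=-.03,gz=.1):
    """TCP pose holding scoop with origin at `origin`"""
    S=R.from_euler('z',yaw)*R.from_euler('y',pitch)
    return np.array(origin)+S.apply([gx,0,gz-GO]), S
def lip_tcp(bx,bz,pitch,by=0.,gx=-.03,gz=.1,bn=None,byaw=None):
    """TCP when lip (underside) is at bin-frame (bx,by,bz)"""
    bn=BN if bn is None else bn; byaw=BY if byaw is None else byaw
    Rb=R.from_euler('z',byaw); L=Rb.apply([bx,by,bz])+[bn[0],bn[1],0]
    S=Rb*R.from_euler('y',pitch)
    return L+S.apply([gx-.095,0,gz-GO]), S
E
python3 - <<'E'
from m import *
for p in[(265,280),(298,292),(330,322),(354,336)]:
    w=pix('top',*T(p)[1],.027,M['top']); d=R.from_euler('z',-SY).apply(w-[*SC,0]); print('batten fr',d.round(3))
for u,v in((407,103),(457,131)): 
    print('nozzle tip z0',pix('top',*T((u,v))[1],.03,M['top']).round(3))
def ik(p,r,l):
    q=robot.solve_ik(list(p),R2q(r)); print(l,np.round(p,3),None if q is None else np.round(q,2))
for flip in(0,1):
    F=R.from_euler('x',np.pi)*R.from_euler('z',np.pi*flip)
    ik([.690,-.157,.016],R.from_euler('z',np.radians(117))*F,'block')
    p,S=scoop_tcp([*SC,0],SY,0); ik(p,S*F,'scoop')
    p,S=scoop_tcp([*SC,.25],SY,0); ik(p,S*F,'lift')
    for ph,th in((0,-.6),(.3,-.6),(.35,0),(.5,.35),(.7,.6),(.9,.8),(1.1,1.0),(1.15,1.05)):
        s=.1; p,S=lip_tcp(-.086+s*np.cos(th),.175-s*np.sin(th),ph); ik(p,S*F,('lip',ph,th))
E
```

```text
batten fr [-0.007 -0.043  0.027]
batten fr [-0.015 -0.015  0.027]
batten fr [-0.009  0.021  0.027]
batten fr [-0.01   0.044  0.027]
nozzle tip z0 [ 0.668 -0.262  0.03 ]
nozzle tip z0 [ 0.643 -0.303  0.03 ]
block [ 0.69  -0.157  0.016] [-0.28  0.71  1.    0.    1.43 -0.75]
scoop [ 0.511 -0.184  0.081] [-0.41  0.2   1.54  0.    1.4  -1.36]
lift [ 0.511 -0.184  0.331] [-0.41  0.1   1.15  0.    1.89 -1.36]
('lip', 0, -0.6) [0.602 0.21  0.313] [ 0.28  0.38  0.86  0.    1.9  -1.2 ]
('lip', 0.3, -0.6) [0.572 0.213 0.346] [ 0.36  0.09  1.16 -0.13  1.62 -1.15]
('lip', 0.35, 0) [0.549 0.215 0.294] [ 0.39 -0.01  1.37 -0.16  1.47 -1.1 ]
('lip', 0.5, 0.35) [0.536 0.217 0.272] [ 0.44 -0.13  1.56 -0.26  1.28 -1.02]
('lip', 0.7, 0.6) [0.52  0.218 0.261] [ 0.51 -0.26  1.76 -0.43  1.08 -0.87]
('lip', 0.9, 0.8) [0.504 0.22  0.252] [ 0.6  -0.36  1.94 -0.68  0.92 -0.63]
('lip', 1.1, 1.0) [0.49  0.221 0.239] [ 0.68 -0.4   2.09 -1.03  0.82 -0.3 ]
('lip', 1.15, 1.05) [0.487 0.221 0.236] None
block [ 0.69  -0.157  0.016] [-0.28  0.71  1.    0.    1.43  2.39]
scoop [ 0.511 -0.184  0.081] [-0.41  0.2   1.54  0.    1.4   1.79]
lift [ 0.511 -0.184  0.331] [-0.41  0.1   1.15  0.    1.89  1.79]
('lip', 0, -0.6) [0.602 0.21  0.313] [0.28 0.38 0.86 0.   1.9  1.94]
('lip', 0.3, -0.6) [0.572 0.213 0.346] [ 0.36  0.09  1.16 -0.13  1.62  2.  ]
('lip', 0.35, 0) [0.549 0.215 0.294] [ 0.39 -0.01  1.37 -0.16  1.47  2.04]
('lip', 0.5, 0.35) [0.536 0.217 0.272] [ 0.44 -0.13  1.56 -0.26  1.28  2.12]
('lip', 0.7, 0.6) [0.52  0.218 0.261] [ 0.51 -0.26  1.76 -0.43  1.08  2.28]
('lip', 0.9, 0.8) [0.504 0.22  0.252] [ 0.6  -0.36  1.94 -0.68  0.92  2.51]
('lip', 1.1, 1.0) [0.49  0.221 0.239] [ 0.68 -0.4   2.09 -1.03  0.82  2.84]
('lip', 1.15, 1.05) [0.487 0.221 0.236] None
```

```bash
python3 - <<'E'
from h import *
o=R2q(down(np.radians(117)))
robot.goto([.54,-.20,.30],o)
m=robot.camera_model('wrist'); im=robot.capture('wrist')
import pickle; pickle.dump(m,open('w1.pkl','wb'))
cv2.imwrite('pics/w1.png',im[:,:,::-1]); cv2.imwrite('pics/top1.png',robot.capture('top')[:,:,::-1])
print(robot.read_clock(),m['position'])
E
```

```text
2.025 [ 0.50566004 -0.13485539  0.44220728]
```

View pics/w1.png

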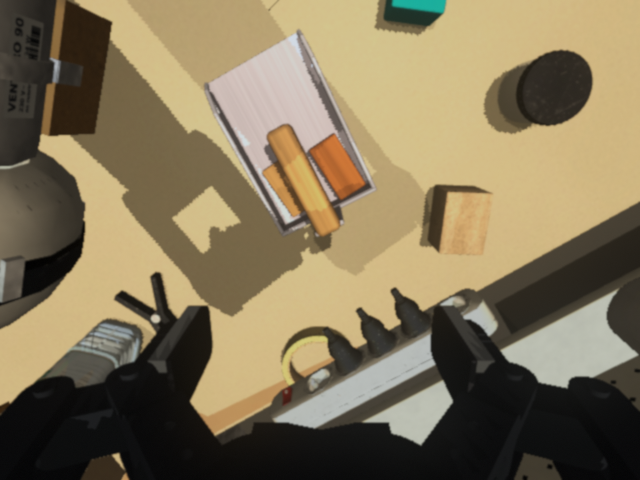

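The wrist view shows the scoop at about (290,135) and the wooden block at (462,220), both unobstructed. I'll enlarge it for an accurate fit.

```bash
python3 - <<'E'
import cv2
t=cv2.imread('pics/w1.png')
cv2.imwrite('pics/w1a.png',cv2.resize(t[20:260,190:390],None,fx=2.5,fy=2.5,interpolation=cv2.INTER_CUBIC))
cv2.imwrite('pics/w1b.png',cv2.resize(t[170:270,410:510],None,fx=5,fy=5,interpolation=cv2.INTER_CUBIC))
E
```

```text
(no output)
```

View pics/w1a.png

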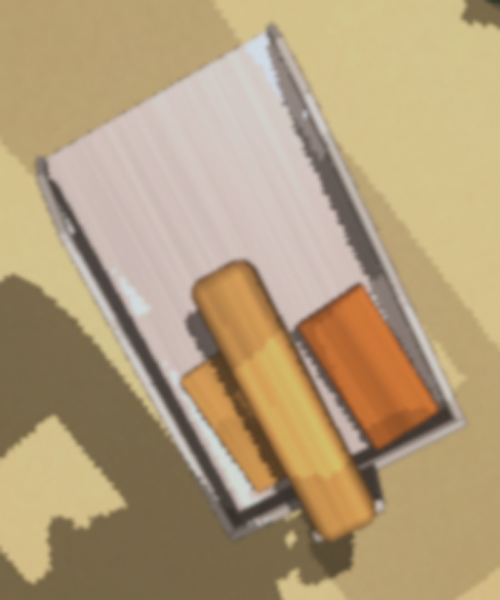

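View pics/w1b.png

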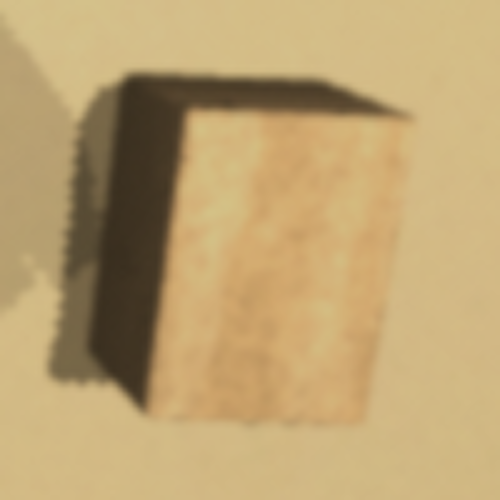

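```bash
cat > m2.py <<'E'
from m import *
import pickle; M['wrist']=pickle.load(open('w1.pkl','rb'))
def WA(p): return ('wrist',[(p[0]+.5)/2.5-.5+190,(p[1]+.5)/2.5-.5+20])
def WB(p): return ('wrist',[(p[0]+.5)/5-.5+410,(p[1]+.5)/5-.5+170])
E
python3 - <<'E'
from m2 import *
b=[(WB((186,110)),(-.025,.035,.05)),(WB((413,118)),(.025,.035,.05)),(WB((363,422)),(.025,-.035,.05)),(WB((146,413)),(-.025,-.035,.05)),(WB((127,75)),(-.025,.035,0)),(WB((325,80)),(.025,.035,0)),(WB((93,355)),(-.025,-.035,0))]
fit(b,(.69,-.157),'block wrist')
t=[(T((236,77)),(-.025,.035,.05)),(T((306,36)),(.025,.035,.05)),(T((331,82)),(.025,-.035,.05)),(T((260,118)),(-.025,-.035,.05))]
o=[(WA((40,163)),(.094,-.058,.003)),(WA((272,28)),(.095,.058,.003)),(WA((464,422)),(-.085,.058,.036)),(WA((236,536)),(-.085,-.058,.036)),
 (WA((222,264)),(.016,0,.111)),(WA((348,532)),(-.088,0,.111)),
 (WA((194,290)),(.013,-.012,.111)),(WA((252,265)),(.015,.012,.111))]
fit(o,(.48,-.16),'scoop wrist')
o2=[(T((182,373)),(.095,-.058,.003)),(T((293,450)),(.095,.058,.003)),
     (T((305,195)),(-.085,-.058,.036)),(T((418,272)),(-.085,.058,.036))]
fit(o+o2,(.48,-.16),'scoop both')
for n,p in(('a',(300,328)),('a',(362,284)),('b',(183,380)),('b',(215,356))):
    w=pix('wrist',*WA(p)[1],.027,M['wrist']); print(n,R.from_euler('z',-SY).apply(w-[*SC,0]).round(3))
E
```

```text
block wrist [ 0.692  -0.1588  0.441 ] 25.3 res [-0.3, -0.2, 1.8, -0.4, 1.3, 1.5, -0.4, 2.1, -2.0, -0.7, 0.8, -0.5, -1.8, 0.0]
scoop wrist [ 0.4811 -0.1689  1.5718] 90.1 res [168.1, -0.5, -21.5, -1.6, -171.6, -0.4, 15.9, 0.3, 7.1, 2.4, -91.7, 0.8, 29.6, 2.0, -18.3, -3.6]
scoop both [ 0.487  -0.1642  2.474 ] 141.7 res [99.5, -55.9, -90.8, 47.8, -95.7, 44.2, 91.0, -44.5, -0.7, 0.2, 0.1, 0.6, 24.8, -13.1, -24.8, 7.2, -2.0, -2.2, -2.1, -0.0, 0.1, -0.6, 0.2, 1.1]
a [-0.018 -0.012  0.027]
a [-0.014 -0.044  0.027]
b [-0.015  0.044  0.027]
b [-0.012  0.027  0.027]
```

```bash
python3 - <<'E'
from m2 import *
o=[(WA((40,163)),(.094,.058,.003)),(WA((272,28)),(.095,-.058,.003)),(WA((464,422)),(-.085,-.058,.036)),(WA((236,536)),(-.085,.058,.036)),
 (WA((222,264)),(.016,0,.111)),(WA((348,532)),(-.088,0,.111)),
 (WA((194,290)),(.013,.012,.111)),(WA((252,265)),(.015,-.012,.111))]
fit(o,(.48,-.16),'scoop wrist')
o2=[(T((182,373)),(.095,-.058,.003)),(T((293,450)),(.095,.058,.003)),
     (T((305,195)),(-.085,-.058,.036)),(T((418,272)),(-.085,.058,.036))]
fit(o+o2,(.48,-.16),'scoop both')
E
```

```text
scoop wrist [ 0.4875 -0.1656  2.5116] 143.9 res [0.6, -0.3, 2.0, -1.7, 1.4, -0.7, -1.3, 0.3, -1.6, 2.4, 3.0, 0.6, -1.1, 1.9, -0.5, -3.7]
scoop both [ 0.4872 -0.1658 -3.7724] -216.1 res [0.4, -0.4, 1.8, -1.7, 1.1, -0.6, -1.6, 0.3, -2.0, 2.4, 2.6, 0.6, -1.4, 2.0, -0.9, -3.6, -0.8, -0.8, 0.1, 0.0, -0.8, -0.7, 0.2, -0.4]
```

```bash
sed -i 's/^SC=.*/SC=np.array([.487,-.166]); SY=np.radians(143.9)/' h.py; python3 - <<'E'
from h import *
a=np.radians(116); o=R2q(down(a)); g=np.array([.691,-.158])+.01*np.array([np.cos(a),np.sin(a)])
robot.goto([*g,.12],o)
robot.move_straight([*g,.016],v=.12)
robot.gripper_to(0,40); print('gap',robot.read_finger_gap(),robot.read_contact_force())
robot.move_straight([*g,.17],v=.2)
p=SC+.064*np.array([np.cos(SY),np.sin(SY)])
robot.goto([*p,.17],R2q(down(SY)))
robot.move_straight([*p,.05],v=.15)
print(robot.read_eef_pos(),robot.read_finger_gap(),robot.read_clock())
for c in('side','wrist'): cv2.imwrite(f'pics/{c}2.png',robot.capture(c)[:,:,::-1])
E
```

```text
gap 0.5812916776575834 [-0.20092815  1.07179901  3.64480573]
[ 0.43606901 -0.12854013  0.05092952] 0.5782675060594624 7.2667
```

View pics/side2.png

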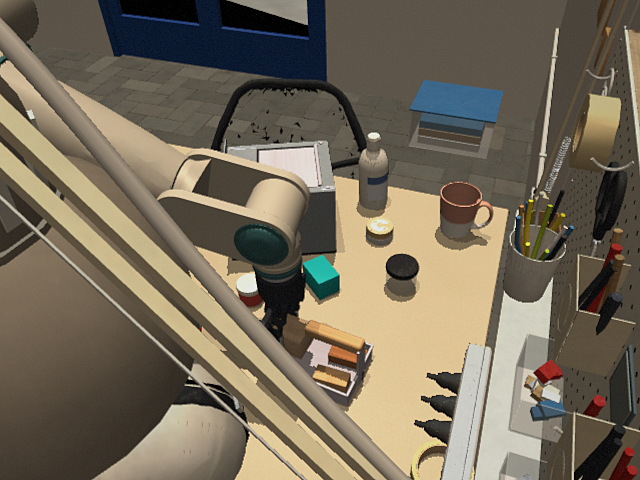

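View pics/wrist2.png

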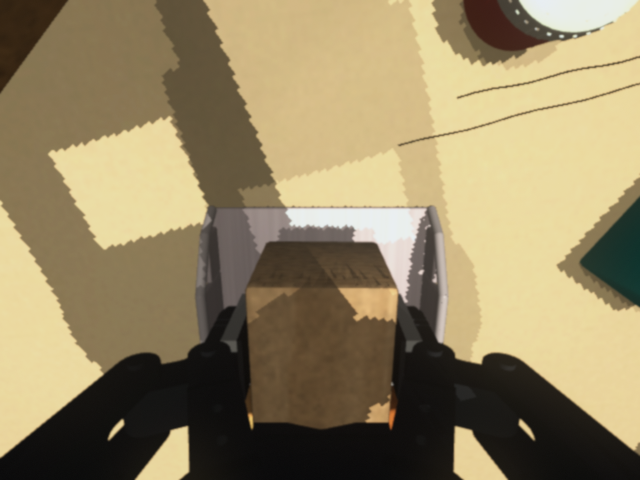

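The side view shows the block held over the scoop's front, in front of the handle. The wrist view shows it central between the side walls (columns 205 to 440), with its front behind the lip at row 207. I'll lower and release it.

```bash
python3 - <<'E'
from h import *
p=SC+.064*np.array([np.cos(SY),np.sin(SY)])
robot.move_straight([*p,.0205],v=.06)
print(robot.read_eef_pos(),robot.read_contact_force())
robot.gripper_to(.8,40)
robot.move_straight([*p,.24],v=.25)
cv2.imwrite('pics/wrist3.png',robot.capture('wrist')[:,:,::-1]);
q,S=scoop_tcp([*SC,0],SY,0)
robot.goto([*q[:2],.22],R2q(down(SY)))
cv2.imwrite('pics/wrist4.png',robot.capture('wrist')[:,:,::-1]); print(robot.read_clock())
import pickle; pickle.dump(robot.camera_model('wrist'),open('w4.pkl','wb'))
E
```

```text
[ 0.43497795 -0.12820503  0.01988813] [-0.27408341 -0.27152924 -0.33008691]
9.925
```

View pics/wrist3.png

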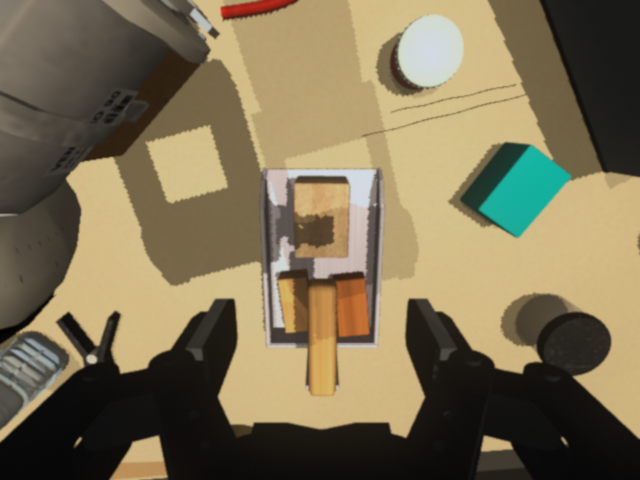

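View pics/wrist4.png

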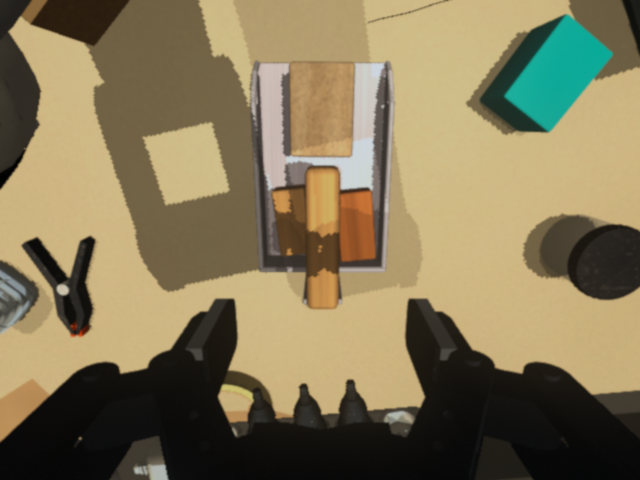

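The block lies released in the front of the scoop with both battens behind it, and the handle is centred at column 322. Next I grip the handle and lift.

```bash
python3 - <<'E'
from h import *
q,S=scoop_tcp([*SC,0],SY,0); o=R2q(down(SY))
robot.move_straight(q,v=.15)
print(robot.read_eef_pos(),q)
robot.gripper_to(0,110); print('gap',robot.read_finger_gap(),robot.read_contact_force())
e=robot.read_eef_pos()
robot.move_straight([e[0],e[1],.12],v=.08)
print(robot.read_contact_force(),robot.read_ft_torque())
robot.move_straight([e[0],e[1],.36],v=.2)
print(robot.read_contact_force(),robot.read_finger_gap(),robot.read_clock())
for c in('side','wrist'): cv2.imwrite(f'pics/{c}5.png',robot.capture(c)[:,:,::-1])
E
```

```text
[ 0.51182222 -0.18386463  0.08256053] [ 0.5112397  -0.18367589  0.0813    ]
gap 0.26261861554786964 [0.32120225 2.46185151 3.35802465]
[ 0.16027948  1.04890916 -5.32781718] [-0.00641088 -0.12386963  0.05029004]
[ 0.35302844  0.30249602 -4.87417348] 0.2591659704561942 13.4667
```

View pics/side5.png

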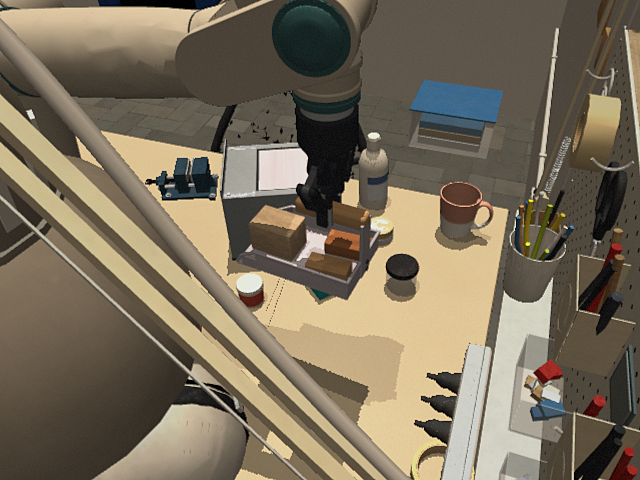

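View pics/wrist5.png

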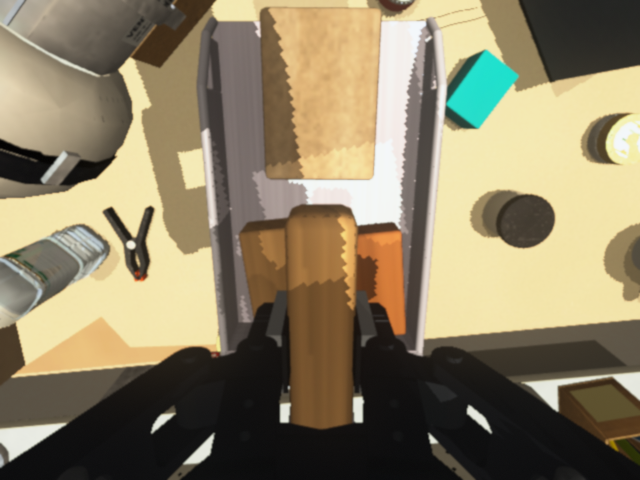

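```bash
python3 - <<'E'
from h import *
m=robot.camera_model('wrist'); e=robot.read_eef_pos(); T=q2R(robot.read_ee_rot()); S=T*R.from_euler('x',np.pi)
print('attitude',S.as_euler('ZYX',degrees=True))
g=.1-.0013*0
for dp in(-4,-2,0,2,4):
    Sd=S*R.from_euler('y',dp,degrees=True)
    G=e+S.apply([0,0,GO])  # grasp pt = scoop (-30,0,~100)
    pts=[[.095,.058,.003],[.095,-.058,.003],[.06,.058,.034],[.06,-.058,.034]]
    P=[G+Sd.apply(np.array(p)-[-.03,0,.1013]) for p in pts]
    print(dp,proj('wrist',P,m).round(0).tolist())
t=cv2.imread('pics/wrist5.png'); cv2.imwrite('pics/w5c.png',cv2.resize(t[0:110,180:460],None,fx=2.8,fy=2.8))
E
```

```text
attitude [ 1.43898091e+02 -1.28998025e-01  2.88276023e-02]
-4 [[206.0, 1.0], [441.0, 1.0], [195.0, 76.0], [452.0, 76.0]]
-2 [[209.0, 11.0], [437.0, 11.0], [198.0, 82.0], [449.0, 82.0]]
0 [[212.0, 21.0], [434.0, 21.0], [201.0, 87.0], [446.0, 87.0]]
2 [[215.0, 30.0], [431.0, 30.0], [203.0, 93.0], [444.0, 93.0]]
4 [[218.0, 39.0], [429.0, 39.0], [205.0, 99.0], [441.0, 99.0]]
```

View pics/w5c.png

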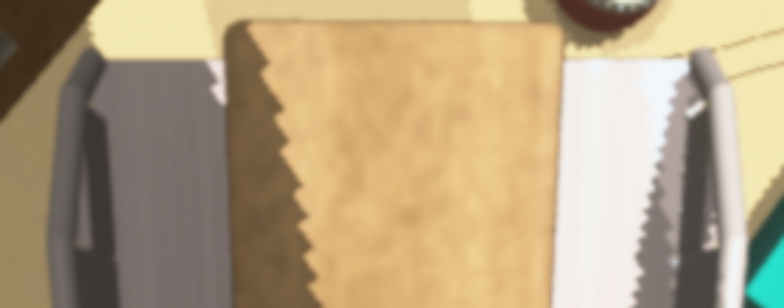

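```bash
python3 - <<'E'
from h import *
print(proj('top',[[.161,-.5,.231],[0,0,0],[.6,.21,.4],[.4,.2,.5]]).round(0))
for z in(.3,.5,.7,.9): print(z,[pix('top',u,v,z).round(2).tolist() for u,v in((255,105),(187,50),(325,50))], [proj('side',pix('top',255,55,z)).round(0).tolist()])
cv2.imwrite('pics/top6.png',robot.capture('top')[:,:,::-1])
E
```

```text
[[583. 424.]
 [328. 480.]
 [206. 190.]
 [192. 296.]]
0.3 [[0.81, 0.14, 0.3], [0.95, 0.29, 0.3], [0.94, -0.01, 0.3]] [[[506.0, 111.0]]]
0.5 [[0.71, 0.11, 0.5], [0.81, 0.22, 0.5], [0.81, -0.01, 0.5]] [[[464.0, 21.0]]]
0.7 [[0.61, 0.08, 0.7], [0.68, 0.16, 0.7], [0.67, -0.01, 0.7]] [[[404.0, -111.0]]]
0.9 [[0.5, 0.04, 0.9], [0.55, 0.1, 0.9], [0.54, -0.01, 0.9]] [[[306.0, -323.0]]]
```

View pics/top6.png

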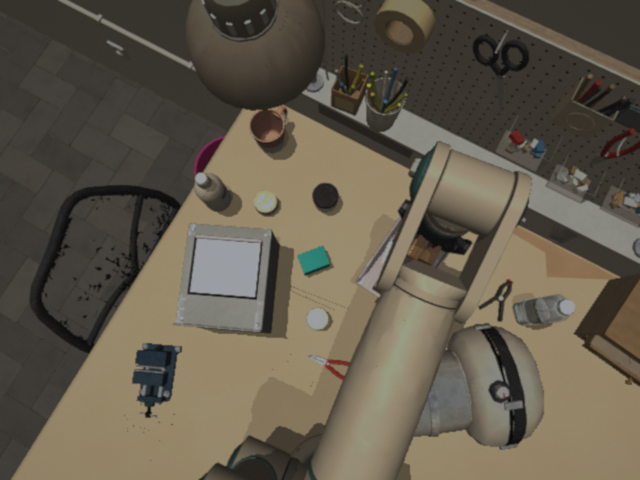

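```bash
python3 - <<'E'
from h import *
dy=.06
def P(th,ph,bz=None,s=.1):
    p,S=lip_tcp(-.086+s*np.cos(th),.175-s*np.sin(th) if bz is None else bz,ph,byaw=BY+dy,bn=BN)
    return p,S
for th,ph in((.9,1.05),(.95,1.1),(1.0,1.1)):
    p,S=P(th,ph); q=robot.solve_ik(list(p),R2q(S*R.from_euler('x',np.pi))); print(th,ph,None if q is None else np.round(q,2))
robot.goto([.42,.03,.36],R2q(down(SY+.25)))
p,S=P(0,.0,.26); print(p)
robot.goto(list(P(0,.30,.25)[0]),R2q(P(0,.3)[1]*R.from_euler('x',np.pi)))
print(robot.read_eef_pos(),robot.read_finger_gap(),robot.read_contact_force(),robot.read_clock())
for c in('side','wrist'): cv2.imwrite(f'pics/{c}7.png',robot.capture(c)[:,:,::-1])
import pickle; pickle.dump(robot.camera_model('wrist'),open('w7.pkl','wb'))
E
```

```text
0.9 1.05 [ 0.64 -0.45  2.09 -0.88  0.78 -0.49]
0.95 1.1 [ 0.66 -0.46  2.12 -0.98  0.76 -0.39]
1.0 1.1 [ 0.65 -0.44  2.12 -0.98  0.75 -0.38]
[0.58463695 0.21875919 0.3413    ]
[0.55523893 0.21847497 0.36430393] 0.2606116305396583 [ 0.76114032  0.12262206 -4.74725097] 15.4583
```

View pics/side7.png

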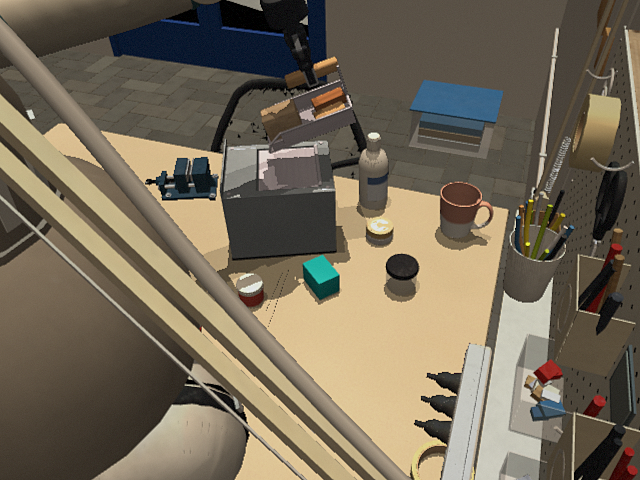

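View pics/wrist7.png

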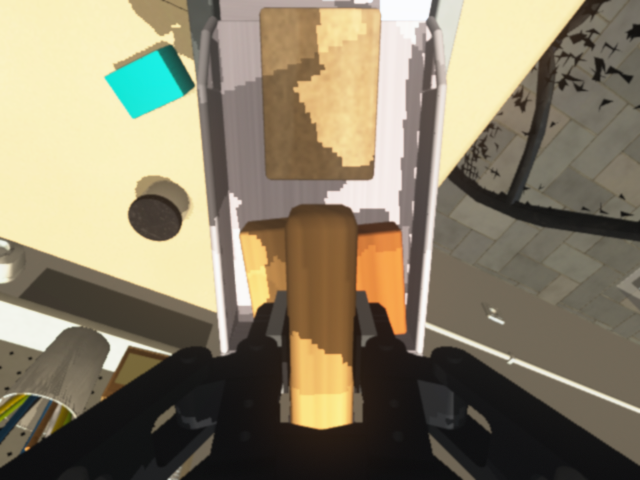

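The scoop is above the bin, dipped 0.3 rad, with all three pieces in place. I'll check the lip's position against the prediction before pressing.

```bash
python3 - <<'E'
from h import *
e=robot.read_eef_pos(); T=q2R(robot.read_ee_rot()); S=T*R.from_euler('x',np.pi)
G=e+S.apply([0,0,GO]); f=lambda p:G+S.apply(np.array(p)-[-.03,0,.1013])
Rb=R.from_euler('z',-BY)
L=[f([.095,y,0]) for y in(.058,0,-.058)]
print('lip bin', [Rb.apply(l-[*BN,0]).round(4).tolist() for l in L]); print(proj('side',L).round(1).tolist())
b=lambda p: R.from_euler('z',BY).apply(p)+[*BN,0]
q=[b(p) for p in([.045,.077,.175],[.045,-.077,.175],[-.115,.095,.175],[-.115,-.095,.175],[.115,.095,.175],[.115,-.095,.175])]
print(proj('side',q).round(1).tolist())
t=cv2.imread('pics/side7.png')
for p in proj('side',q+L): cv2.circle(t,tuple(int(round(x)) for x in p),1,(0,0,255),-1)
cv2.imwrite('pics/s7c.png',cv2.resize(t[60:260,200:360],None,fx=3,fy=3,interpolation=cv2.INTER_NEAREST))
E
```

```text
lip bin [[0.01, 0.0601, 0.2492], [0.0133, 0.0022, 0.2492], [0.0166, -0.0557, 0.2491]]
[[269.5, 153.8], [267.5, 138.1], [265.6, 123.5]]
[[255.5, 190.3], [255.9, 148.5], [334.9, 190.2], [326.5, 139.6], [220.2, 198.2], [224.7, 146.1]]
```

View pics/s7c.png

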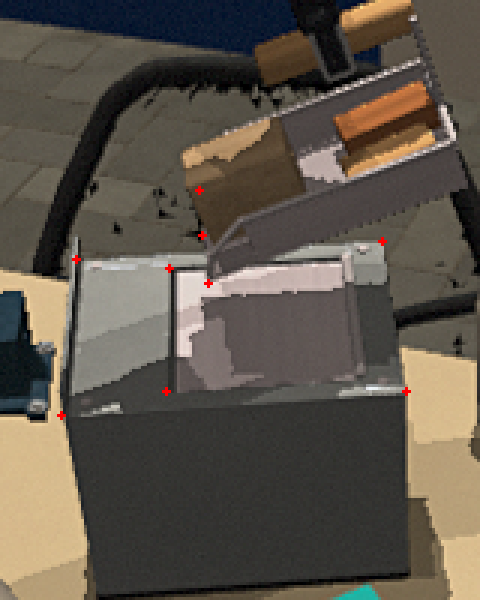

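```bash
cat > press.py <<'E'
from h import *
dy=.06
def P(th,ph,bz=None,s=.1):
    p,S=lip_tcp(-.086+s*np.cos(th),.175-s*np.sin(th) if bz is None else bz,ph,byaw=BY+dy,by=-.002)
    return list(p),R2q(S*R.from_euler('x',np.pi))
E
python3 - <<'E'
from press import *
robot.move_straight(*P(0,.33,.185),v=.12)
for th,ph in((.2,.40),(.4,.55),(.6,.75),(.8,.95),(.97,1.1)):
    robot.move_straight(*P(th,ph),v=.07)
    f=robot.read_contact_force(); print(th,f.round(1),round(robot.read_finger_gap(),3),round(robot.read_clock(),2))
    if np.linalg.norm(f)>45: print('STOP'); break
robot.pause(.5)
for c in('side','wrist','top'): cv2.imwrite(f'pics/{c}8.png',robot.capture(c)[:,:,::-1])
print(robot.read_contact_force().round(1),robot.read_joint_positions().round(2))
E
```

```text
0.2 [-0.8 -0.3 -1.3] 0.267 16.73
0.4 [-3.2 -1.2 -1.5] 0.261 17.1
0.6 [-2.6  0.1 -2. ] 0.26 17.53
0.8 [-5.  -0.3 -1.7] 0.261 17.97
0.97 [-5.9 -0.7 -1.8] 0.26 18.36
[-6.  -0.9 -2. ] [ 0.66 -0.44  2.12 -0.98  0.76 -0.38]
```

View pics/side8.png

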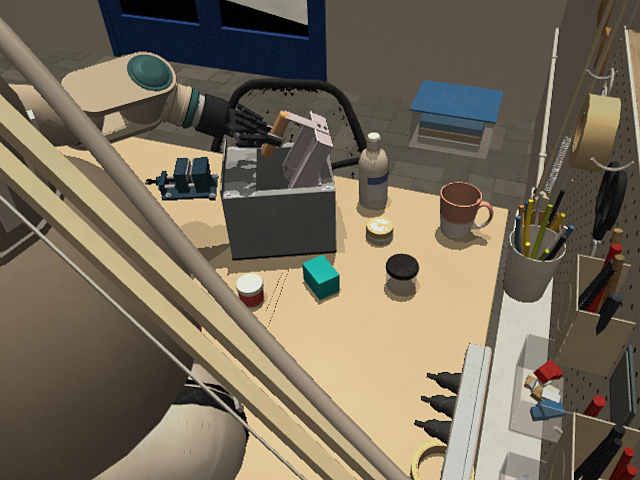

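View pics/wrist8.png

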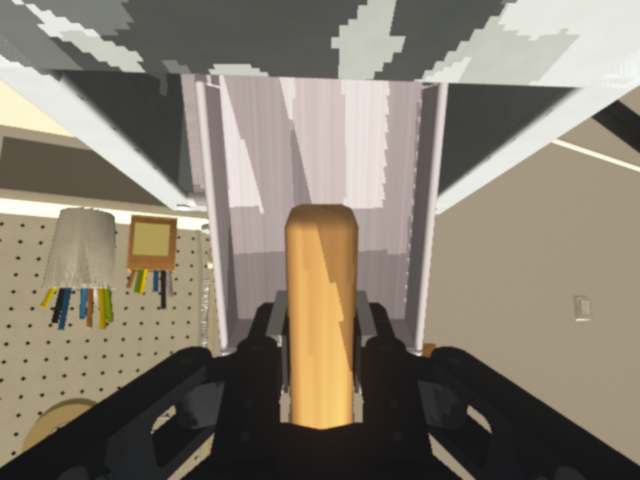

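The scoop's floor is empty in the wrist view, and the side view shows the flap held open with the lip inside the bin. I'll retrace the path and look again.

```bash
python3 - <<'E'
from press import *
robot.pause(.5)
for th,ph in((.8,.97),(.6,.78),(.4,.58),(.2,.42)):
    robot.move_straight(*P(th,ph),v=.06)
    print(th,robot.read_contact_force().round(1))
robot.move_straight(*P(0,.33,.19),v=.08)
robot.move_straight(*P(0,.2,.26),v=.15)
print(robot.read_contact_force().round(2),robot.read_finger_gap(),robot.read_clock())
for c in('side','wrist'): cv2.imwrite(f'pics/{c}9.png',robot.capture(c)[:,:,::-1])
t=cv2.imread('pics/side9.png'); cv2.imwrite('pics/s9c.png',cv2.resize(t[40:260,200:370],None,fx=2.7,fy=2.7,interpolation=cv2.INTER_CUBIC))
E
```

```text
0.8 [-1.9  1.2  2.6]
0.6 [-0.4  0.7  2.2]
0.4 [0.5 0.2 1.4]
0.2 [ 0.6 -0.3 -0.2]
[-0.13  0.25 -3.5 ] 0.2632513555644812 22.325
```

View pics/s9c.png

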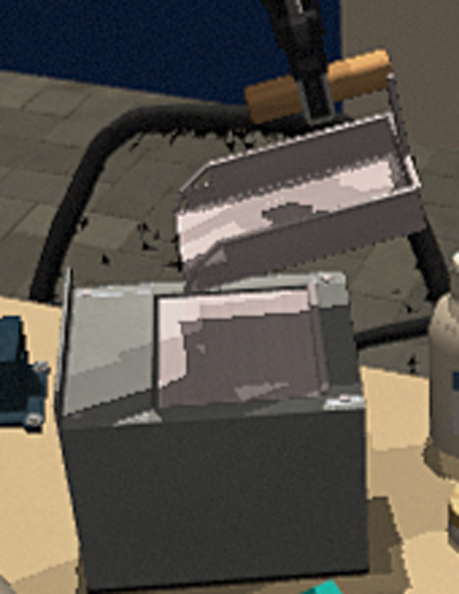

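View pics/wrist9.png

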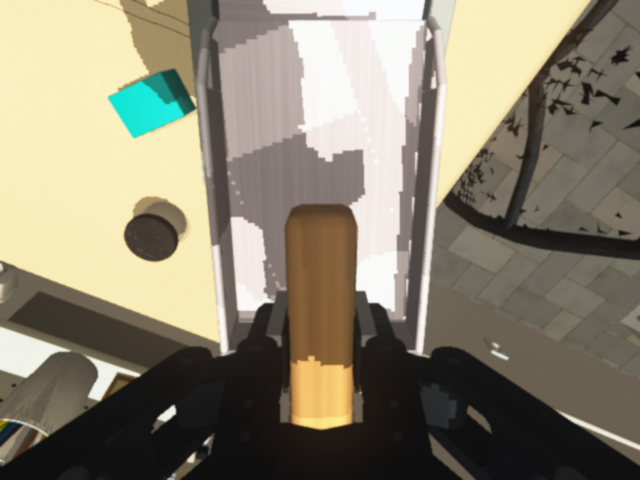

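Flap shut level, scoop empty, lip still where it was in the grip. I'll return the scoop to where it stood.

```bash
python3 - <<'E'
from press import *
robot.goto([.42,.03,.36],R2q(down(SY+.25)))
q,S=scoop_tcp([*SC,0],SY,0); o=R2q(down(SY))
robot.goto([*q[:2],.30],o)
robot.move_straight([*q[:2],.10],v=.15)
robot.pause(.2); f0=robot.read_contact_force()[2]; print('free',f0,robot.read_eef_pos(),robot.read_clock())
for z in np.arange(.088,.0765,-.001):
    robot.move_straight([*q[:2],z],v=.03); f=robot.read_contact_force(); 
    if f[2]-f0>2: break
print(z,f,robot.read_eef_pos(),robot.read_ee_rot(),robot.read_clock())
cv2.imwrite('pics/side10.png',robot.capture('side')[:,:,::-1])
E
```

```text
free -3.4231114765395554 [ 0.51151291 -0.1838147   0.10061886] 26.0
0.08099999999999999 [-3.24327122  2.51640743  6.98311551] [ 0.51145689 -0.18360756  0.08194708] [3.36497841e-04 3.09807167e-01 9.50799351e-01 3.15902662e-05] 28.3
```

View pics/side10.png

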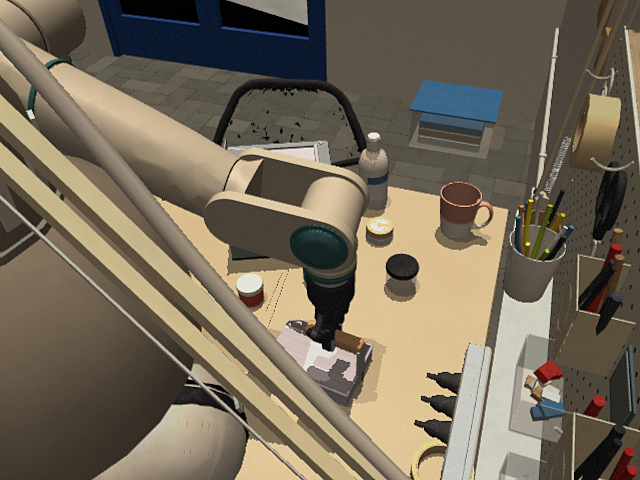

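The scoop is on the bench in its old place. I'll release it, back off and check.

```bash
python3 - <<'E'
from press import *
robot.gripper_to(.7,40); e=robot.read_eef_pos()
robot.move_straight([e[0],e[1],.25],v=.15)
robot.goto([.45,-.30,.32],R2q(down(SY)))
robot.pause(.3)
for c in('side','top'): cv2.imwrite(f'pics/{c}11.png',robot.capture(c)[:,:,::-1])
print(robot.read_clock(),robot.read_contact_force())
E
python3 - <<'E'
import cv2
t=cv2.imread('pics/top11.png'); cv2.imwrite('pics/t11.png',cv2.resize(t[160:340,160:440],None,fx=2.8,fy=2.8,interpolation=cv2.INTER_CUBIC))
E
```

```text
31.125 [-0.78067119 -0.57389948 -0.0313675 ]
```

View pics/side11.png

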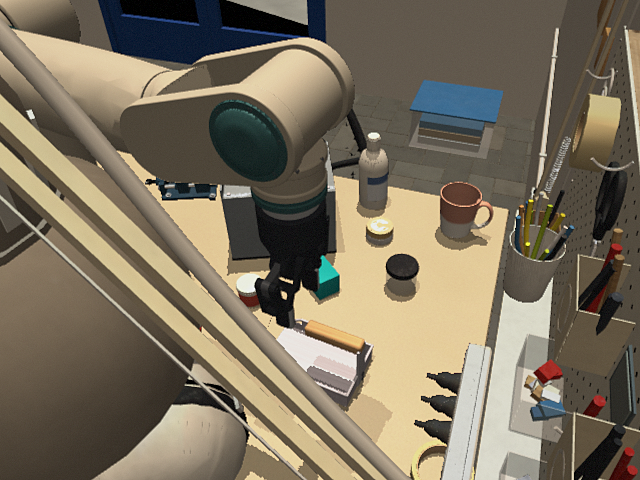

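View pics/t11.png

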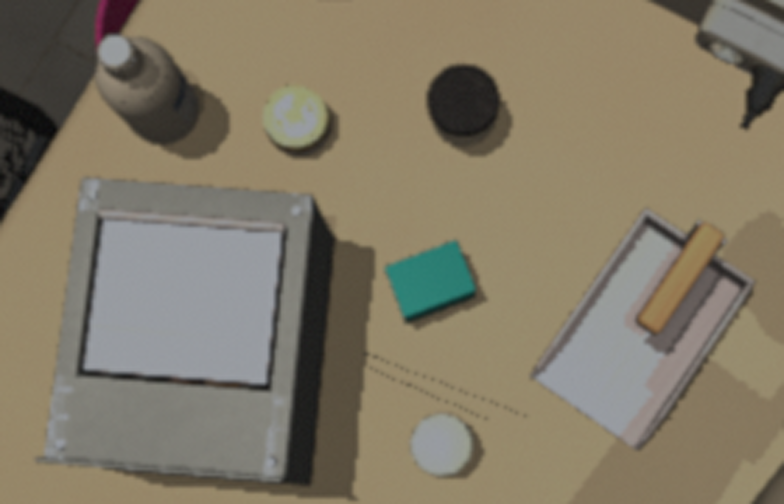

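The top view shows an empty upright scoop in its old place and the bystanders unmoved. There is a trace of brown in the slit at the flap's free edge, about (180,380) and (235,385) in the crop. I'll look there with the wrist camera before handing in.

```bash
python3 - <<'E'
from press import *
a=BY-np.pi/2+np.pi
robot.goto([.42,.0,.40],R2q(down(SY+.25)))
# look at flap: camera is 75 mm to tool +x; keep tool clear above rim
for yaw in (BY,):
    p=BN+.0*np.array([1,0]); Rb=R.from_euler('z',BY)
    t=Rb.apply([-.03,0,0])[:2]+BN
    robot.goto([*t,.36],R2q(down(BY)))
cv2.imwrite('pics/wrist12.png',robot.capture('wrist')[:,:,::-1])
m=robot.camera_model('wrist'); b=lambda p: R.from_euler('z',BY).apply(p)+[*BN,0]
q=[b(p) for p in([.04,.073,.175],[.04,-.073,.175],[.045,.077,.175],[.045,-.077,.175],[-.086,.073,.175],[-.086,-.073,.175])]
print(proj('wrist',q,m).round(0).tolist(),robot.read_clock())
E
```

```text
[[237.0, 128.0], [412.0, 127.0], [232.0, 122.0], [417.0, 121.0], [246.0, 268.0], [403.0, 268.0]] 33.3083
```

View pics/wrist12.png

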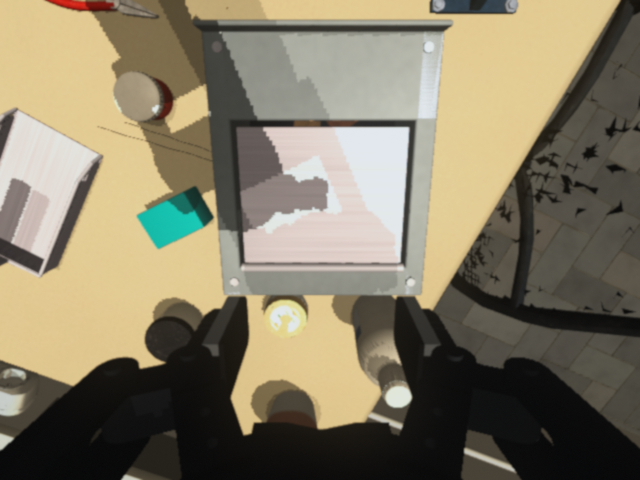

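```bash
python3 -c "
import cv2
t=cv2.imread('pics/wrist12.png'); cv2.imwrite('pics/w12c.png',cv2.resize(t[105:155,225:425],None,fx=4,fy=4,interpolation=cv2.INTER_CUBIC))"
```

```text
(no output)
```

View pics/w12c.png

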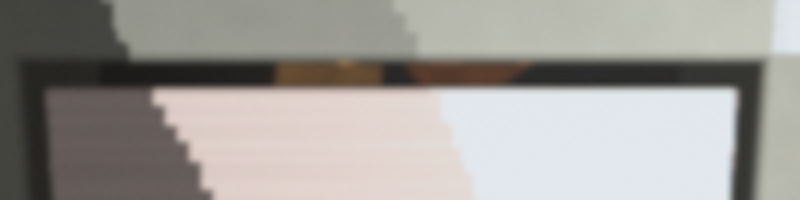

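In the enlarged view, the slit at the free edge is even, so the flap is shut level, and the pieces are visible inside the bin through it. The robot touches nothing, so I'm handing in.

```bash
python3 -c "
from plant import robot
print(robot.read_contact_force(),robot.read_clock()); robot.close_job()"
```

```text
[-0.76347571  0.11442924 -0.32883497] 33.3083
the job is handed in; nothing more can be done
```

The job is done and handed in at 33.3 s. I put the plywood offcut in the scoop with the two battens and let go. I carried the scoop to the bin, pressed the flap open with its lip and tipped the pieces in. Then I set the scoop down upright where it had stood.

**Last checks:**
- **Scoop:** it is empty and looks to be in its old place in the top view. I did not re-measure its position to the millimetre.
- **Flap:** it is shut and level. Its free edge appears at image row 127, against a predicted 127.5 for shut.
- **Pieces:** two patches, tan and reddish-brown, were visible through the slit along the flap's free edge, so those pieces are in the bin. I could not see all three separately, but none was left in the scoop, on the flap or on the bench.
- **Other things:** the turquoise block, pots, jar and bottle looked unmoved.
- **Forces:** the readings I took stayed below about 9 N. At the end the tool read about 0.8 N, with nothing touching the robot.

No check failed. The one oddity was brown in the flap slit in the top view, which the close-up showed to be pieces inside the bin.

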